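# Hand-turn a flywheel to check that it runs freely

### The arm

A 6-joint arm with a two-finger parallel gripper is mounted at the origin on the work surface. World frame = base frame: x ahead of the robot, y to its left, z up, the work surface at z = 0. Lengths are in m, angles in degrees, forces in N, time in s.
With the tool pointing down it reaches from about 0.25 to 0.8 m from the base axis. Payload 8.5 kg.
Tool frame: the origin (TCP) lies on the centre line of the jaws, within the pads' length; the fingertips stand 22 mm ahead of it and the grasp point (between the pads) lies 3 mm ahead of it; z points along the fingers, y is the line along which they close (so a half turn about z gives the same grasp; the last joint's range is limited). The gripper opens to 85 mm and grips with 20 to 120 N. Pads are 22 mm wide; open, the fingers measure 114 mm over their backs; the gripper's body (76 mm by 85 mm) begins 54 mm behind the grasp point. The pads swing forward as they close: fully open they stand 13 mm farther back than shut.
Start: joints at [-73.453, 13.648, -0.773, 75.585, 0, 90], TCP at [0.15, -0.503, 0.253] pointing down, gripper open.
Joint ranges: [-152.45, 152.45], [-59.26, 108.67], [-65.41, 83.53], [-104.44, 129.93], [-82.83, 76.93], [-180, 180]. Speed limits (degrees/s): [127.2, 127.2, 159.86, 180, 180, 180].

### API

Orientations are given as a 3x3 rotation matrix whose columns are the frame's x, y, z axes.
In Python, from plant import r gives the robot as it stands.
- The arm moves only by the tool send_rows, never from a script. Its argument "steps" is a list of rows, each an object with "slide": the shift along the tool's x, y, z in mm, a list of three; "rotation": the turn, a rotation vector about the tool's x, y, z in degrees, a list of three; "hand": the finger opening in mm, from 0 to 85.4. In form: [{"slide": [x, y, z], "rotation": [rx, ry, rz], "hand": hand}, ...]. A call has 1 to 8 rows; each row shifts and turns the commanded pose from where the row before left it, along the tool's axes as they then stand; what a row does not reach is not made up. A row lasts 1/10 s, in which the tool goes at most 50 mm and 8.59 degrees, less where a joint would pass 70% of its speed; a pose out of reach is approached as far as the arm can. A call with a gripper value outside its range is refused whole. The fingers move at their own pace and stop on an object; "grip_force" is the grip in N (left out, the last holds). Time passes only in rows, so rows that do not move let the fingers close. It gives the time, the measured TCP pose, the force, the opening and the grip force at its end, in the units of the state.
- r.observe(): the state, without advancing time (a new reading comes with each control period).
- r.grab_frame(name): name is "side" or "top"; returns the picture (480x640x3 uint8, red, green, blue); there is no depth.
- r.camera_params(name): a dict with "intrinsics" (3x3 intrinsics, pixels), "view" (4x4, takes a point from world to camera coordinates). Camera axes: x right, y down, z forward; pixel columns grow to the right and rows downward; lengths in m; the calibration is good to about 2 mm. A picture is of the moment at which its call begins. camera_params takes no time and is no camera call.
- r.job_done(): hands the job in; it is judged then, once.
The state is a dict: "clock": time; "joints": joint angles; "qvel": joint speeds; "joint_efforts": joint torques, N m; "tcp_pos": TCP position; "tool_rot": TCP orientation; "force": force on the tool from outside, world axes, zero at the start; "torque": the same for the moment, N m; "width": finger opening in m; "gripper_force": force on a finger pad.
Only numpy, scipy, OpenCV 4.12 (cv2) and the standard library are available. Lean on these libraries where they do the work, as an engineer would, in place of code of your own. Each camera call takes 0.05 s, during which the arm holds its last target. There are 200 camera calls.

### The job

Check by hand that the flywheel runs freely: slide the clear cover of the flywheel rig fully open and, with a fingertip resting lightly on the wheel's flat face (its bearing is delicate: never press harder than about 10 N), turn the wheel anticlockwise seen from above: bring its red mark to the red pointer and then once more all the way round, so that it stops at the pointer again. Then slide the cover fully shut and let go; leave the other things on the desk alone.

Things in the scene. Friction and masses are not known exactly. Their poses are not given: they have to be found in the camera images.
- rig: Blue open-topped housing of the flywheel rig, fixed to the desk; origin on the desk under the wheel axis. Inner well 160 x 160 mm, walls 6 mm, rim 75 mm above the desk, guide rails to 81 mm. Its aluminium rails run from the housing to its +y side (base plate 190 x 355 mm, from y = -95 to +260 mm). The red pointer sits on top of the +x rail, in line with the wheel axis.
- rotor_unit: Motor with the flywheel on it, in the rig's well; origin and axes as the rig's, and they do not move with the wheel. Wheel: aluminium disc, 140 mm across, 12 mm thick, hub nut 28 mm across standing 8 mm above the face; the face is smooth and free from radius 15 to 69 mm. More than 14 N on this unit counts as damage.
- face_nominal (a point): Point on the wheel axis 52 mm above the desk, fixed to the motor: the nominal height of the wheel's top face. The real face is set up to 6 mm higher or lower than this, which no reading tells, so feel for it. The bearing sits in rubber: the wheel gives straight down 1 mm per 5 N, at most 5 mm.
- wheel (a joint): Wheel angle in rad, positive anticlockwise from above, counting on over full turns. At 0 and 2 pi the red mark (radial stripe, 48 mm) is at the red pointer (+x of the rig). Starts between -1.5 and -0.4. Turning takes 0.06 N m; it stops at once when let go. A fingertip at radius 45 mm pressing with 3 to 8 N carries it without much slip.
- cover (a joint): Travel of the cover in m along the rig's +y: 0 shut, 0.165 fully open (end stops at both). It takes about 3 N to move and stays where it is left. Starts between 0 and 0.03.
- cover_grip (a point): Centre of the orange grip bar on the clear cover: 44 mm long along the rig's x, 16 mm wide along y, 30 mm high; this point is 101 mm above the desk (bar from 86 to 116 mm, cover plate 176 x 168 mm with its top at 86 mm). It moves with the cover; its axes are those of the rig. Shut, the bar is right over the wheel axis.
- blue_bin: Bystander: loose blue parts bin, 150 x 100 x 85 mm, origin under its centre.
- battery_holder: Bystander: loose holder with two yellow cells, 62 x 34 x 20 mm, origin under its centre.
- pliers: Bystander: loose pliers with yellow handles, 150 mm long, lying flat 12 mm high, origin at the pivot.
- multimeter: Bystander: loose black multimeter, 150 x 75 x 40 mm, origin under its centre.
- tape_roll: Bystander: loose red roll of tape, 84 mm across, 19 mm high, origin under its centre.
- screwdriver: Bystander: loose screwdriver, 190 mm long, lying on the desk.

How it is judged:
By the outcome, as a careful person would: the job done as asked, in the order asked, and still so for the second after the job is handed in, with the robot touching nothing.
It also fails if it takes over 72 s, if anything falls off the work surface, if the arm or the gripper's body presses on something with over 40 N, if the wrist force passes 120 N, or if a joint passes its speed limit or range.

## Working session

There is one attempt and no reset: what is moved stays moved. The work goes in short steps, Python scripts to look and compute and a tool call to move; the robot and the scene stay as the last step left them, time stands still between calls to the robot, and variables do not carry over. Pictures are saved under pics/ and viewed, at most 10 in all, crops included, and the job is handed in when it is done.

Besides the shell and the picture viewer there is one more tool, called after "Request:" by a JSON object that holds its "method" and its "body". send_rows: Moves the arm, as the interface text tells. Its arguments: {"type":"object","properties":{"steps":{"type":"array"},"grip_force":{"type":"number"}},"required":["steps"]}

```bash
mkdir -p pics; ls; python3 - <<'E'
from plant import r
import cv2,numpy as np
for n in("top","side"):
    im=r.grab_frame(n); cv2.imwrite(f"pics/{n}0.png",im[:,:,::-1])
    p=r.camera_params(n); print(n,np.round(p["intrinsics"],1).tolist(),np.round(p["view"],4).tolist())
s=r.observe(); print(s)
E
```

```text
pics
top [[537.2, 0.0, 324.7], [0.0, 537.2, 237.1], [0.0, 0.0, 1.0]] [[-0.005, -1.0, 0.0042, -0.0164], [-0.9828, 0.0042, -0.1844, 0.5051], [0.1844, -0.0051, -0.9828, 1.252], [0.0, 0.0, 0.0, 1.0]]
side [[517.3, 0.0, 320.9], [0.0, 517.3, 242.1], [0.0, 0.0, 1.0]] [[0.9905, -0.1371, 0.005, -0.4809], [-0.0885, -0.6666, -0.7401, 0.1143], [0.1048, 0.7327, -0.6724, 1.1386], [0.0, 0.0, 0.0, 1.0]]
{'clock': 0.1, 'joints': array([-7.34540518e+01,  1.36759592e+01, -8.14622425e-01,  7.55838712e+01,
        9.95955320e-04,  9.00001055e+01]), 'qvel': array([ 0.0292241 ,  0.00046219,  0.1851116 , -0.04084316, -0.00978083,
        0.0048282 ]), 'joint_efforts': array([ 6.32154733e-04, -5.39718497e+01,  3.47000206e+01,  1.34083026e-02,
       -6.16232612e-06,  8.23871915e-06]), 'tcp_pos': array([ 0.14941221, -0.50290838,  0.25273912]), 'tool_rot': array([[ 9.58592192e-01,  2.84782171e-01, -3.53399059e-04],
       [ 2.84782390e-01, -9.58591376e-01,  1.25058947e-03],
       [ 1.73802931e-05, -1.29944713e-03, -9.99999156e-01]]), 'force': array([-0.16047745, -0.91004921,  0.17258966]), 'torque': array([-0.00917966,  0.05074064,  0.02830774]), 'gripper_force': 0.0, 'width': 0.08532025910394779}
```

View pics/top0.png

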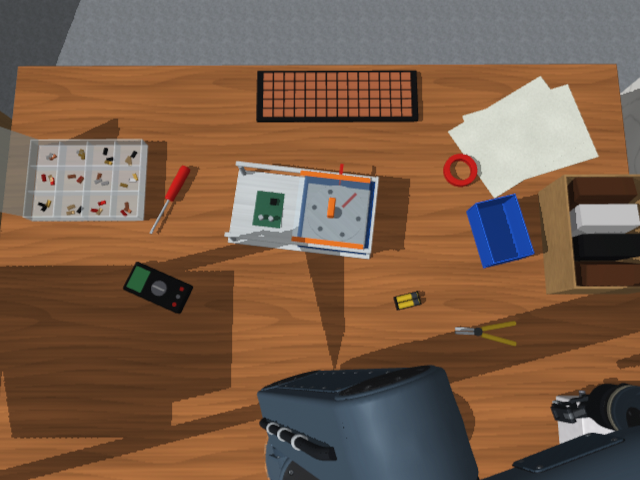

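View pics/side0.png

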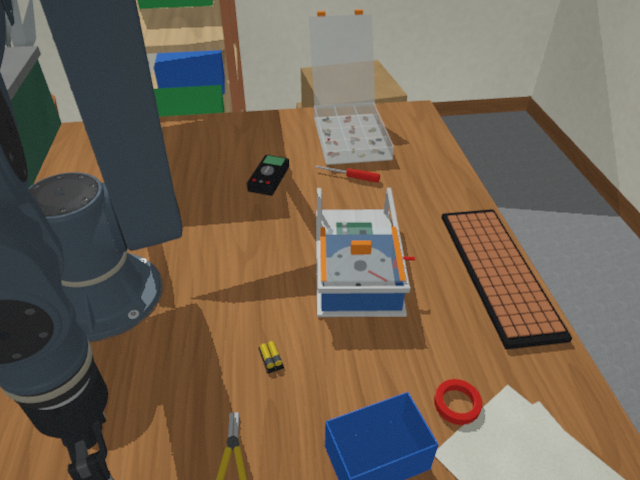

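The top view shows the rig with its wheel centre near (335,212), grip bar near (331,207), pointer at (341,169), and mark at (349,200). The +y side of the rig is to the image left. Next I measure.

```bash
cat > h.py <<'E'
from plant import r
import cv2,numpy as np
def ray(n,uv,z):
    p=r.camera_params(n);K=np.array(p["intrinsics"]);V=np.array(p["view"]);R,t=V[:3,:3],V[:3,3]
    o=-R.T@t;d=R.T@np.linalg.inv(K)@np.array([uv[0],uv[1],1.]);return o+d*(z-o[2])/d[2]
def proj(n,P):
    p=r.camera_params(n);q=np.array(p["view"])[:3]@np.append(P,1);q=np.array(p["intrinsics"])@q;return q[:2]/q[2]
def comps(im,lo,hi,roi,amin=15):
    hsv=cv2.cvtColor(im,cv2.COLOR_RGB2HSV);m=cv2.inRange(hsv,lo,hi)
    k=np.zeros_like(m);x0,y0,x1,y1=roi;k[y0:y1,x0:x1]=m[y0:y1,x0:x1]
    out=[]
    n,l,s,c=cv2.connectedComponentsWithStats(k)
    for i in range(1,n):
        if s[i,4]>=amin:
            rc=cv2.minAreaRect(np.argwhere(l==i)[:,::-1].astype(np.float32));out.append((s[i,4],c[i],rc,cv2.boxPoints(rc)))
    return out
E
python3 - <<'E'
from h import *
for n,roi in(("top",(220,150,390,265)),("side",(300,180,425,320))):
    im=cv2.imread(f"pics/{n}0.png")[:,:,::-1].copy()
    for nm,lo,hi in(("orange",(8,150,120),(20,255,255)),("red",(0,100,90),(6,255,255)),("red2",(172,100,90),(180,255,255))):
        for a,c,rc,b in comps(im,lo,hi,roi,8):
            zs=.116 if a<400 and nm=="orange" else .083 
            print(n,nm,a,c.round(1),np.round(rc[1],1),b.round(1).tolist())
            print("   at z",zs,[ray(n,q,zs)[:2].round(4).tolist() for q in b], ray(n,c,zs)[:2].round(4))
    x0,y0,x1,y1=roi
    cv2.imwrite(f"pics/{n}0c.png",cv2.resize(im[y0:y1,x0:x1,::-1],None,fx=4 if n=="top" else 4,fy=4,interpolation=cv2.INTER_CUBIC))
E
```

```text
top orange 4033 [293.  169.1] [169.  97.] [[220.0, 247.0], [220.0, 150.0], [389.0, 150.0], [389.0, 247.0]]
   at z 0.083 [[0.4756, 0.2266], [0.7138, 0.2339], [0.7124, -0.1755], [0.4739, -0.1691]] [0.665  0.0569]
top orange 22 [250.3 168.9] [11.  2.] [[244.8000030517578, 168.8000030517578], [245.1999969482422, 166.8000030517578], [256.0, 169.0], [255.60000610351562, 170.89999389648438]]
   at z 0.116 [[0.6555, 0.1678], [0.6602, 0.167], [0.6549, 0.1417], [0.6502, 0.1425]] [0.6553 0.155 ]
top orange 378 [326.  175.7] [105.6   5.6] [[263.8999938964844, 171.89999389648438], [264.5, 166.3000030517578], [369.5, 176.89999389648438], [369.0, 182.39999389648438]]
   at z 0.116 [[0.6478, 0.1231], [0.6613, 0.122], [0.6348, -0.1238], [0.6214, -0.1223]] [ 0.6379 -0.022 ]
top orange 131 [330.8 207.4] [ 6.6 19.6] [[326.3999938964844, 216.8000030517578], [328.79998779296875, 197.39999389648438], [335.3999938964844, 198.1999969482422], [332.8999938964844, 217.60000610351562]]
   at z 0.116 [[0.5395, -0.0225], [0.5857, -0.0284], [0.5837, -0.0435], [0.5375, -0.0375]] [ 0.5616 -0.0329]
top orange 307 [32
[... 1866 characters left out ...]
63], [0.5859, -0.0316], [0.5783, -0.068], [0.5393, -0.0628]] [ 0.5624 -0.0474]
side orange 19 [412.5 258.1] [8. 5.] [[408.0, 261.0], [408.0, 256.0], [416.0, 256.0], [416.0, 261.0]]
   at z 0.116 [[0.6502, -0.1015], [0.654, -0.0871], [0.6704, -0.0893], [0.6664, -0.1036]] [ 0.6616 -0.0943]
side red 21 [373.  180.4] [ 1. 12.] [[366.0, 180.0], [378.0, 180.0], [378.0, 181.0], [366.0, 181.0]]
   at z 0.083 [[0.6336, 0.2328], [0.664, 0.2288], [0.663, 0.2246], [0.6327, 0.2285]] [0.6508 0.2289]
side red 38 [408.4 257.8] [ 4. 11.] [[403.0, 256.0], [414.0, 256.0], [414.0, 260.0], [403.0, 260.0]]
   at z 0.083 [[0.6562, -0.0527], [0.6797, -0.0558], [0.6764, -0.0678], [0.6531, -0.0647]] [ 0.6662 -0.0598]
```

View pics/top0c.png

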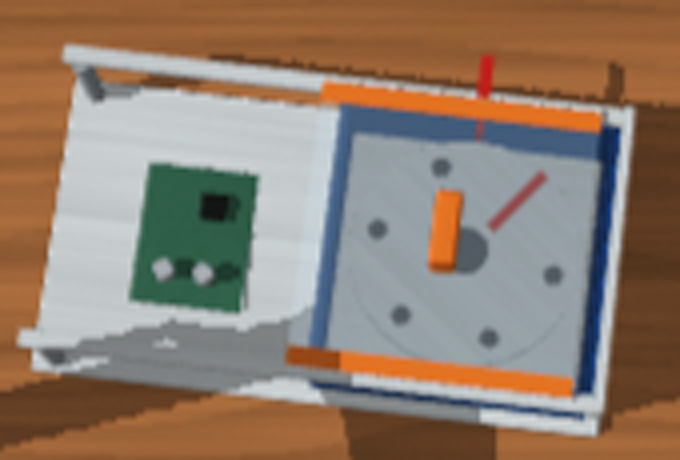

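The crop shows the hub at crop (465,251), i.e. pixel (336,213), with the mark about 40° clockwise of the pointer. Rig yaw is about -7.2°, the axis is about (0.562,-0.046), and the grip is about (0.5635,-0.033). Moving there now.

Request:
{"method": "send_rows", "body": {"steps": [{"slide": [0, 0, 0], "rotation": [0, 0, 7.9], "hand": 45}, {"slide": [0, 0, 0], "rotation": [0, 0, 7.9], "hand": 45}, {"slide": [0, 0, 0], "rotation": [0, 0, 7.9], "hand": 45}, {"slide": [27, -40, 0], "rotation": [0, 0, 0], "hand": 45}, {"slide": [27, -40, 0], "rotation": [0, 0, 0], "hand": 45}, {"slide": [27, -40, 0], "rotation": [0, 0, 0], "hand": 45}, {"slide": [27, -40, 0], "rotation": [0, 0, 0], "hand": 45}, {"slide": [27, -40, 0], "rotation": [0, 0, 0], "hand": 45}]}}

```text
clock: 0.9
tcp_pos: [0.3091, -0.32, 0.2532]
tool_rot: [[0.992, -0.125, -0.0], [-0.125, -0.992, 0.0], [-0.0, -0.0, -1.0]]
force: [0.4, -0.5, -0.3]
width: 0.0454
gripper_force: 0.0
```

Request:
{"method": "send_rows", "body": {"steps": [{"slide": [27, -40, 0], "rotation": [0, 0, 0], "hand": 45}, {"slide": [27, -40, 0], "rotation": [0, 0, 0], "hand": 45}, {"slide": [27, -40, 0], "rotation": [0, 0, 0], "hand": 45}, {"slide": [27, -40, 0], "rotation": [0, 0, 0], "hand": 45}, {"slide": [27, -40, 10], "rotation": [0, 0, 0], "hand": 45}, {"slide": [27, -40, 20], "rotation": [0, 0, 0], "hand": 45}, {"slide": [27, -38, 20], "rotation": [0, 0, 0], "hand": 45}, {"slide": [0, 0, 0], "rotation": [0, 0, 0], "hand": 45}]}}

```text
clock: 1.7
tcp_pos: [0.5304, -0.0675, 0.2012]
tool_rot: [[0.993, -0.119, -0.003], [-0.119, -0.993, 0.002], [-0.003, -0.001, -1.0]]
force: [-0.2, -0.5, -0.3]
width: 0.0449
gripper_force: 0.0
```

```bash
cat >> h.py <<'E'
def st():
    s=r.observe();R=np.array(s["tool_rot"])
    print("t",round(s["clock"],2),"tcp",s["tcp_pos"].round(4),"yaw",np.degrees(np.arctan2(R[1,0],R[0,0])).round(2),"tilt",R[:2,2].round(4),"F",s["force"].round(2),"w",round(s["width"],4),"gf",s["gripper_force"]);return s,R
def togo(P):
    s,R=st();print("to go tool mm",(R.T@(np.array(P)-s["tcp_pos"])*1000).round(1))
E
python3 - <<'E'
from h import *
togo([.5635,-.033,.113])
print("hub",ray("top",(336.3,212.7),.06))
im=r.grab_frame("top");cv2.imwrite("pics/t1.png",cv2.resize(im[100:320,180:420,::-1],None,fx=2.5,fy=2.5))
im=r.grab_frame("side");cv2.imwrite("pics/s1.png",cv2.resize(im[120:340,260:500,::-1],None,fx=2.5,fy=2.5))
E
```

```text
t 1.7 tcp [ 0.5304 -0.0675  0.2012] yaw -6.86 tilt [-0.0032  0.0015] F [-0.16 -0.52 -0.3 ] w 0.0449 gf 0.0
to go tool mm [ 29.  -38.1  88.2]
hub [ 0.56226894 -0.04695496  0.06      ]
```

View pics/s1.png

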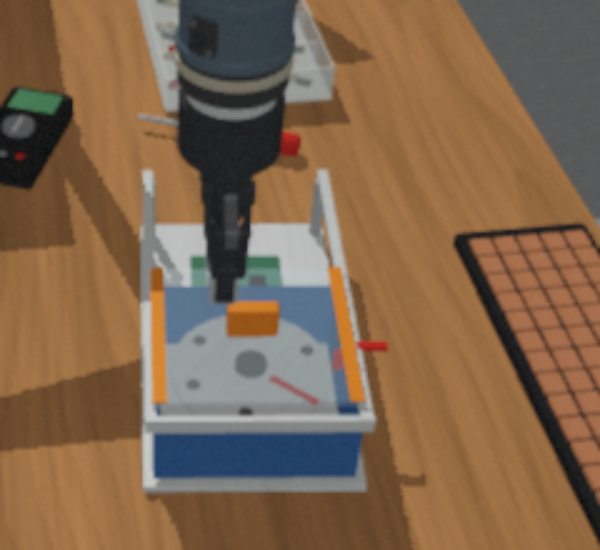

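The side crop shows the hand still short of the bar, which is at crop (253,318), with the hub at (251,364). The hub ray gives (0.562,-0.047), which agrees with the earlier estimate.

Request:
{"method": "send_rows", "body": {"steps": [{"slide": [15, -20, 10], "rotation": [0, 0, 0], "hand": 45}, {"slide": [14, -18, 20], "rotation": [0, 0, 0], "hand": 45}, {"slide": [0, 0, 20], "rotation": [0, 0, 0], "hand": 45}, {"slide": [0, 0, 10], "rotation": [0, 0, 0], "hand": 45}, {"slide": [0, 0, 0], "rotation": [0, 0, 0], "hand": 45}]}}

```text
clock: 2.3
tcp_pos: [0.559, -0.0536, 0.1439]
tool_rot: [[0.995, -0.101, -0.001], [-0.101, -0.995, 0.013], [-0.002, -0.013, -1.0]]
force: [-1.0, -0.3, 0.4]
width: 0.0447
gripper_force: 0.0
```

```bash
python3 - <<'E'
from h import *
togo([.5635,-.033,.113])
print("hub side",ray("side",(360.4,265.6),.06))
s=r.observe();p=s["tcp_pos"]
a,b,w=[ray(n,q,.116) for n,q in(("side",(351,241)),("side",(370,241)),("top",(330.8,207.4)))];print(a,b)
im=r.grab_frame("top");cv2.imwrite("pics/t2.png",cv2.resize(im[140:280,260:420,::-1],None,fx=3.5,fy=3.5))
im=r.grab_frame("side");cv2.imwrite("pics/s2.png",cv2.resize(im[180:320,290:450,::-1],None,fx=3.5,fy=3.5))
E
```

```text
t 2.3 tcp [ 0.559  -0.0536  0.1439] yaw -5.81 tilt [-0.001  0.013] F [-0.98 -0.3   0.36] w 0.0447 gf 0.0
to go tool mm [  2.5 -20.5  31.1]
hub side [ 0.56542829 -0.04677698  0.06      ]
[ 0.5459215  -0.02631833  0.116     ] [ 0.58594378 -0.03163315  0.116     ]
```

View pics/s2.png

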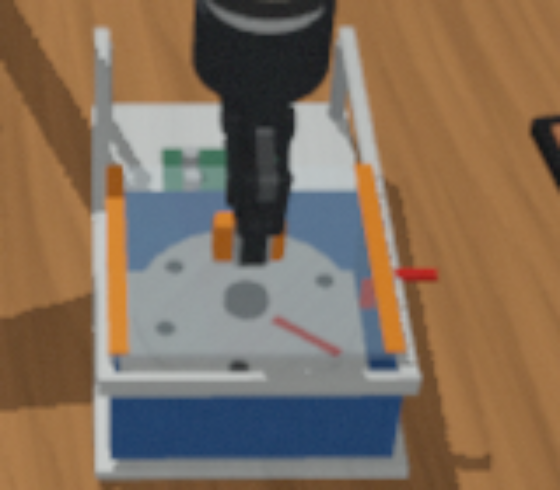

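The side crop shows the front finger over the bar at about (253,245). The hand moved less than commanded and tilted slightly, so I check the joints and let it settle.

Request:
{"method": "send_rows", "body": {"steps": [{"slide": [0, 0, 0], "rotation": [0, 0, 0], "hand": 45}, {"slide": [0, 0, 0], "rotation": [0, 0, 0], "hand": 45}]}}

```text
clock: 2.6
tcp_pos: [0.5607, -0.0529, 0.1456]
tool_rot: [[0.995, -0.1, 0.003], [-0.1, -0.995, 0.013], [0.001, -0.013, -1.0]]
force: [0.1, 0.4, -0.9]
width: 0.0452
gripper_force: 0.0
```

```bash
python3 - <<'E'
from h import *
togo([.5635,-.033,.113])
s=r.observe();print(s["joints"].round(2),s["qvel"].round(2),s["joint_efforts"].round(1),s["torque"].round(2));print(s["tool_rot"].round(4))
E
```

```text
t 2.6 tcp [ 0.5607 -0.0529  0.1456] yaw -5.74 tilt [0.0028 0.0128] F [ 0.1   0.36 -0.93] w 0.0452 gf 0.0
to go tool mm [  0.8 -19.6  32.8]
[ -5.76  20.47  -7.26  62.19   0.74 179.98] [ 0.19  0.23 -0.31 -0.11  0.01 -0.05] [ -0.1 -60.6  32.2   0.    0.   -0. ] [-0.01 -0.01 -0.03]
[[ 0.995  -0.1     0.0028]
 [-0.1001 -0.9949  0.0128]
 [ 0.0015 -0.013  -0.9999]]
```

Joint 6 is at its limit, so I turn the tool half a turn the other way, which gives the same grasp.

Request:
{"method": "send_rows", "body": {"steps": [{"slide": [0, 0, -20], "rotation": [0, 0, -8.5], "hand": 45}, {"slide": [0, 0, 0], "rotation": [0, 0, -8.5], "hand": 45}, {"slide": [0, 0, 0], "rotation": [0, 0, -8.5], "hand": 45}, {"slide": [0, 0, 0], "rotation": [0, 0, -8.5], "hand": 45}, {"slide": [0, 0, 0], "rotation": [0, 0, -8.5], "hand": 45}, {"slide": [0, 0, 0], "rotation": [0, 0, -8.5], "hand": 45}, {"slide": [0, 0, 0], "rotation": [0, 0, -8.5], "hand": 45}, {"slide": [0, 0, 0], "rotation": [0, 0, -8.5], "hand": 45}]}}

```text
clock: 3.4
tcp_pos: [0.5605, -0.0529, 0.1652]
tool_rot: [[0.46, 0.888, 0.002], [0.888, -0.46, 0.013], [0.012, -0.004, -1.0]]
force: [0.2, 0.7, -0.7]
width: 0.045
gripper_force: 0.0
```

Request:
{"method": "send_rows", "body": {"steps": [{"slide": [0, 0, 0], "rotation": [0, 0, -8.5], "hand": 45}, {"slide": [0, 0, 0], "rotation": [0, 0, -8.5], "hand": 45}, {"slide": [0, 0, 0], "rotation": [0, 0, -8.5], "hand": 45}, {"slide": [0, 0, 0], "rotation": [0, 0, -8.5], "hand": 45}, {"slide": [0, 0, 0], "rotation": [0, 0, -8.5], "hand": 45}, {"slide": [0, 0, 0], "rotation": [0, 0, -8.5], "hand": 45}, {"slide": [0, 0, 0], "rotation": [0, 0, -8.5], "hand": 45}, {"slide": [0, 0, 0], "rotation": [0, 0, -8.5], "hand": 45}]}}

```text
clock: 4.2
tcp_pos: [0.5605, -0.0529, 0.1652]
tool_rot: [[-0.651, 0.759, 0.002], [0.759, 0.651, 0.013], [0.008, 0.01, -1.0]]
force: [0.2, -0.5, -0.5]
width: 0.045
gripper_force: 0.0
```

Request:
{"method": "send_rows", "body": {"steps": [{"slide": [0, 0, 0], "rotation": [0, 0, -8.5], "hand": 45}, {"slide": [0, 0, 0], "rotation": [0, 0, -8.5], "hand": 45}, {"slide": [0, 0, 0], "rotation": [0, 0, -8.5], "hand": 45}, {"slide": [0, 0, 0], "rotation": [0, 0, -8.5], "hand": 45}, {"slide": [0, 0, 0], "rotation": [0, 0, -8.5], "hand": 45}, {"slide": [0, 0, 0], "rotation": [0, 0, 0], "hand": 45}, {"slide": [0, 0, 0], "rotation": [0, 0, 0], "hand": 45}]}}

```text
clock: 4.9
tcp_pos: [0.5604, -0.0529, 0.165]
tool_rot: [[-0.992, 0.13, 0.002], [0.13, 0.991, 0.013], [-0.0, 0.013, -1.0]]
force: [0.3, -0.7, 0.2]
width: 0.0447
gripper_force: 0.0
```

```bash
cat >> h.py <<'E'
def fixrot(yaw):
    from scipy.spatial.transform import Rotation as Ro
    s=r.observe();c,q=np.cos(np.radians(yaw)),np.sin(np.radians(yaw))
    T=np.array([[c,q,0],[q,-c,0],[0,0,-1.]]);print("rotvec to go",Ro.from_matrix(s["tool_rot"].T@T).as_rotvec(degrees=True).round(2))
E
python3 - <<'E'
from h import *
togo([.5635,-.033,.113]);fixrot(172.8)
print(r.observe()["joints"].round(1))
E
```

```text
t 4.9 tcp [ 0.5604 -0.0529  0.165 ] yaw 172.53 tilt [0.0018 0.0129] F [ 0.31 -0.69  0.19] w 0.0447 gf 0.0
to go tool mm [-0.5 19.4 52.2]
rotvec to go [ 0.75  0.01 -0.27]
[-5.8 19.7 -5.4 64.9  0.7  1.7]
```

Request:
{"method": "send_rows", "body": {"steps": [{"slide": [0, 10, 0], "rotation": [0.7, 0, -0.3], "hand": 45}, {"slide": [0, 9, 10], "rotation": [0, 0, 0], "hand": 45}, {"slide": [0, 0, 20], "rotation": [0, 0, 0], "hand": 45}, {"slide": [0, 0, 12], "rotation": [0, 0, 0], "hand": 45}, {"slide": [0, 0, 10], "rotation": [0, 0, 0], "hand": 45}, {"slide": [0, 0, 0], "rotation": [0, 0, 0], "hand": 45}]}}

```text
clock: 5.5
tcp_pos: [0.5618, -0.0337, 0.1111]
tool_rot: [[-0.993, 0.121, -0.003], [0.121, 0.993, 0.001], [0.003, 0.001, -1.0]]
force: [0.2, -0.0, -0.4]
width: 0.0451
gripper_force: 0.0
```

```bash
python3 - <<'E'
from h import *
togo([.5635,-.033,.113]);fixrot(172.8)
im=r.grab_frame("side");cv2.imwrite("pics/s3.png",cv2.resize(im[180:320,290:450,::-1],None,fx=3.5,fy=3.5))
E
```

```text
t 5.5 tcp [ 0.5618 -0.0337  0.1111] yaw 173.06 tilt [-0.0029  0.001 ] F [ 0.2  -0.04 -0.42] w 0.0451 gf 0.0
to go tool mm [-1.6  0.9 -1.9]
rotvec to go [ 0.04 -0.17  0.26]
```

View pics/s3.png

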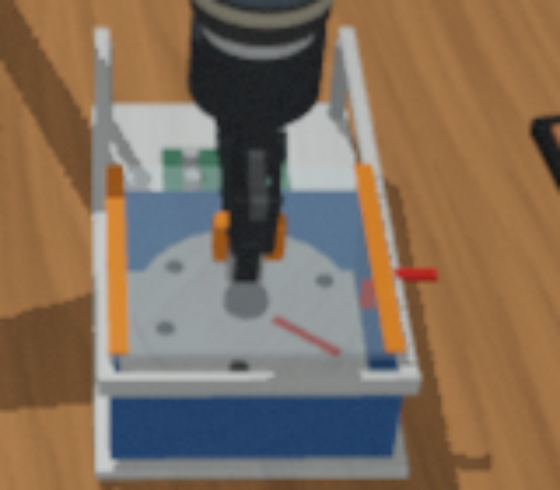

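The fingers straddle the bar, with orange visible on both sides at crop (221,237) and (279,237). Closing.

Request:
{"method": "send_rows", "body": {"steps": [{"slide": [0, 0, -2], "rotation": [0, 0, 0.2], "hand": 30}, {"slide": [0, 0, 0], "rotation": [0, 0, 0], "hand": 10}, {"slide": [0, 0, 0], "rotation": [0, 0, 0], "hand": 10}, {"slide": [0, 0, 0], "rotation": [0, 0, 0], "hand": 10}, {"slide": [0, 0, 0], "rotation": [0, 0, 0], "hand": 10}, {"slide": [0, 0, 0], "rotation": [0, 0, 0], "hand": 10}], "grip_force": 25}}

```text
clock: 6.15
tcp_pos: [0.5633, -0.0339, 0.1158]
tool_rot: [[-0.992, 0.124, 0.002], [0.124, 0.992, 0.001], [-0.002, 0.001, -1.0]]
force: [0.1, 1.6, 5.9]
width: 0.0153
gripper_force: 26.5
```

Request:
{"method": "send_rows", "body": {"steps": [{"slide": [0, 10, 0], "rotation": [0, 0, 0], "hand": 10}, {"slide": [0, 20, 0], "rotation": [0, 0, 0], "hand": 10}, {"slide": [0, 20, 0], "rotation": [0, 0, 0], "hand": 10}, {"slide": [0, 20, 0], "rotation": [0, 0, 0], "hand": 10}, {"slide": [0, 20, 0], "rotation": [0, 0, 0], "hand": 10}, {"slide": [0, 20, 0], "rotation": [0, 0, 0], "hand": 10}, {"slide": [0, 20, 0], "rotation": [0, 0, 0], "hand": 10}, {"slide": [0, 8, 0], "rotation": [0, 0, 0], "hand": 10}]}}

```text
clock: 6.95
tcp_pos: [0.5805, 0.104, 0.1158]
tool_rot: [[-0.992, 0.123, 0.002], [0.123, 0.992, 0.0], [-0.002, 0.001, -1.0]]
force: [-0.1, -3.0, 5.6]
width: 0.0153
gripper_force: 26.5
```

Request:
{"method": "send_rows", "body": {"steps": [{"slide": [0, 3, 0], "rotation": [0, 0, 0], "hand": 10}, {"slide": [0, 3, 0], "rotation": [0, 0, 0], "hand": 10}, {"slide": [0, 0, 0], "rotation": [0, 0, 0], "hand": 10}]}}

```text
clock: 7.25
tcp_pos: [0.5812, 0.1092, 0.1158]
tool_rot: [[-0.992, 0.124, 0.002], [0.124, 0.992, 0.001], [-0.001, 0.001, -1.0]]
force: [0.0, 0.3, 5.6]
width: 0.0152
gripper_force: 26.4
```

```bash
python3 - <<'E'
from h import *
X=np.array([.562,-.0465,0]);c,q=np.cos(np.radians(-7.2)),np.sin(np.radians(-7.2))
s,R=st();d=s["tcp_pos"]-X;print("rig xy",d[0]*c+d[1]*q,-d[0]*q+d[1]*c);fixrot(172.8);print(s["joints"].round(1))
E
```

```text
t 7.25 tcp [0.5812 0.1092 0.1158] yaw 172.88 tilt [0.0016 0.001 ] F [0.03 0.26 5.6 ] w 0.0152 gf 26.37961059808731
rig xy -0.0004655740026442007 0.15684543309496854
rotvec to go [0.07 0.09 0.08]
[10.6 24.3 -5.9 59.7  0.  17.7]
```

Push on to the stop in small steps, watching the force.

Request:
{"method": "send_rows", "body": {"steps": [{"slide": [0, 3, 0], "rotation": [0, 0, 0], "hand": 10}, {"slide": [0, 2, 0], "rotation": [0, 0, 0], "hand": 10}, {"slide": [0, 2, 0], "rotation": [0, 0, 0], "hand": 10}]}}

```text
clock: 7.55
tcp_pos: [0.582, 0.1154, 0.1158]
tool_rot: [[-0.992, 0.125, 0.002], [0.125, 0.992, 0.0], [-0.001, 0.0, -1.0]]
force: [-0.1, -2.4, 6.3]
width: 0.0151
gripper_force: 26.4
```

Request:
{"method": "send_rows", "body": {"steps": [{"slide": [0, 2, 0], "rotation": [0, 0, 0], "hand": 10}, {"slide": [0, 1, 0], "rotation": [0, 0, 0], "hand": 10}]}}

```text
clock: 7.75
tcp_pos: [0.5824, 0.1184, 0.1158]
tool_rot: [[-0.992, 0.124, 0.002], [0.124, 0.992, 0.0], [-0.001, 0.0, -1.0]]
force: [-0.1, -3.1, 4.8]
width: 0.0156
gripper_force: 26.5
```

Request:
{"method": "send_rows", "body": {"steps": [{"slide": [0, 2, 0], "rotation": [0, 0, 0], "hand": 10}, {"slide": [0, 1, 0], "rotation": [0, 0, 0], "hand": 10}]}}

```text
clock: 7.95
tcp_pos: [0.5826, 0.1206, 0.1158]
tool_rot: [[-0.992, 0.125, 0.001], [0.125, 0.992, -0.002], [-0.002, -0.001, -1.0]]
force: [-0.7, -9.6, 8.1]
width: 0.0154
gripper_force: 26.7
```

Request:
{"method": "send_rows", "body": {"steps": [{"slide": [0, 2, 0], "rotation": [0, 0, 0], "hand": 10}, {"slide": [0, 1, 0], "rotation": [0, 0, 0], "hand": 10}]}}

```text
clock: 8.15
tcp_pos: [0.5826, 0.1208, 0.1158]
tool_rot: [[-0.992, 0.127, 0.001], [0.127, 0.992, -0.007], [-0.002, -0.007, -1.0]]
force: [-1.7, -23.7, 9.7]
width: 0.0152
gripper_force: 27.5
```

The cover is at its stop. Relax, release, and rise.

Request:
{"method": "send_rows", "body": {"steps": [{"slide": [0, -3, 0], "rotation": [0, 0, 0], "hand": 10}, {"slide": [0, 0, 0], "rotation": [0, 0, 0], "hand": 40}, {"slide": [0, 0, 0], "rotation": [0, 0, 0], "hand": 40}, {"slide": [0, 0, 0], "rotation": [0, 0, 0], "hand": 40}, {"slide": [0, 0, -25], "rotation": [0, 0, 0], "hand": 40}, {"slide": [0, 0, -30], "rotation": [0, 0, 0], "hand": 20}, {"slide": [0, 0, 0], "rotation": [0, 0, 0], "hand": 0}]}}

```text
clock: 8.85
tcp_pos: [0.584, 0.1224, 0.1735]
tool_rot: [[-0.992, 0.124, 0.005], [0.124, 0.992, 0.002], [-0.005, 0.003, -1.0]]
force: [0.8, 0.5, 0.6]
width: 0.0113
gripper_force: 0.0
```

```bash
python3 - <<'E'
from h import *
st();fixrot(172.8)
for n,roi in(("top",(220,150,390,265)),("side",(300,180,425,320))):
    im=r.grab_frame(n);x0,y0,x1,y1=roi
    cv2.imwrite(f"pics/{n}4.png",cv2.resize(im[y0:y1,x0:x1,::-1],None,fx=4,fy=4,interpolation=cv2.INTER_CUBIC))
    g=cv2.GaussianBlur(cv2.cvtColor(im,cv2.COLOR_RGB2GRAY),(3,3),0)
    hub=(336,213) if n=="top" else (360,266)
    w=14;sub=g[hub[1]-w:hub[1]+w,hub[0]-w:hub[0]+w]
    m=(sub<np.median(sub)-25).astype(np.uint8);k,l,s,c=cv2.connectedComponentsWithStats(m)
    for i in range(1,k):
        if s[i,4]>12:
            u=c[i]+np.array(hub)-w;print(n,"dark",s[i],u.round(1),ray(n,u,.06).round(4))
    for lo,hi in(((0,90,90),(6,255,255)),((172,90,90),(180,255,255))):
        for a,c,rc,b in comps(im,lo,hi,roi,8):
            print(n,"red",a,c.round(1),[ray(n,q,.052)[:2].round(4).tolist() for q in b])
E
```

```text
t 8.85 tcp [0.584  0.1224 0.1735] yaw 172.89 tilt [0.0052 0.0021] F [0.85 0.52 0.55] w 0.0113 gf 0.0
rotvec to go [0.15 0.28 0.09]
top dark [  8   0  20  20 202] [338.7 210. ] [ 0.5689 -0.0528  0.06  ]
top dark [ 0 19  8  9 62] [325.2 222.4] [ 0.5384 -0.02    0.06  ]
top red 37 [340.9 168.5] [[0.6647, -0.0537], [0.6888, -0.0573], [0.6875, -0.0655], [0.6634, -0.062]]
top red 54 [348.8 199.8] [[0.5821, -0.06], [0.6147, -0.0922], [0.6109, -0.0958], [0.5783, -0.0636]]
top red 8 [339.5 181. ] [[0.6492, -0.0546], [0.6491, -0.057], [0.6389, -0.0569], [0.639, -0.0545]]
side dark [ 0  0  6 11 53] [348.  257.4] [ 0.5432 -0.0179  0.06  ]
side dark [  8   8  20  16 189] [361.8 267.1] [ 0.5676 -0.0518  0.06  ]
side red 21 [373.  180.4] [[0.6443, 0.2754], [0.6759, 0.2712], [0.6749, 0.2668], [0.6434, 0.2709]]
side red 37 [408.4 258. ] [[0.6642, -0.0333], [0.6682, -0.0214], [0.6918, -0.0281], [0.6877, -0.04]]
side red 22 [395.  262.9] [[0.6381, -0.0496], [0.6453, -0.03], [0.6514, -0.0324], [0.6441, -0.0519]]
side red 43 [377.4 275.6] [[0.5796, -0.059], [0.5828, -0.0539], [0.6146, -0.0868], [0.6113, -0.0917]]
```

View pics/side4.png

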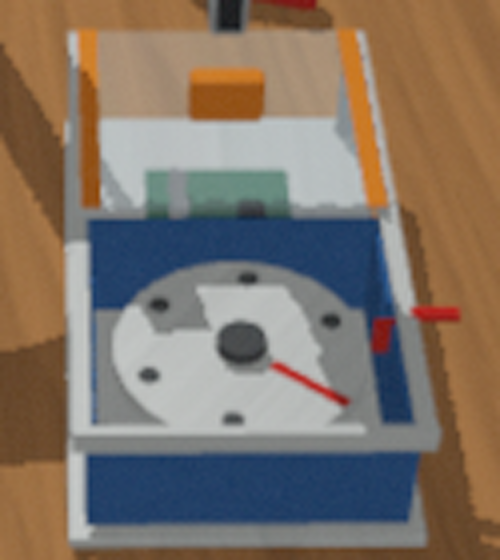

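The side crop shows the cover fully open, hub at (241,342), and mark running from (272,365) to (347,402). The wheel is at about -37.5° and its axis at about (0.563,-0.0447). Next: above the face at rig +y, radius 45.

Request:
{"method": "send_rows", "body": {"steps": [{"slide": [0, -40, 0], "rotation": [0, 0, 0], "hand": 0}, {"slide": [0, -40, 0], "rotation": [0, 0, 0], "hand": 0}, {"slide": [0, -40, 10], "rotation": [0, 0, 0], "hand": 0}, {"slide": [0, -4, 20], "rotation": [0, 0, 0], "hand": 0}, {"slide": [0, 0, 20], "rotation": [0, 0, 0], "hand": 0}, {"slide": [0, 0, 10], "rotation": [0, 0, 0], "hand": 0}, {"slide": [0, 0, 0], "rotation": [0, 0, 0], "hand": 0}, {"slide": [0, 0, 0], "rotation": [0, 0, 0], "hand": 0}]}}

```text
clock: 9.75
tcp_pos: [0.5667, -0.0009, 0.1097]
tool_rot: [[-0.992, 0.123, -0.001], [0.123, 0.992, 0.001], [0.001, 0.001, -1.0]]
force: [0.5, -0.4, -0.9]
width: 0.0004
gripper_force: 0.0
```

```bash
python3 - <<'E'
from h import *
togo([.5686,-.0001,.085]);fixrot(172.8)
print("hub",ray("top",(336.3,212.7),.06).round(4),ray("side",(360.25,265.5),.06).round(4))
E
```

```text
t 9.75 tcp [ 0.5667 -0.0009  0.1097] yaw 172.91 tilt [-0.0008  0.0008] F [ 0.5  -0.36 -0.87] w 0.0004 gf 0.0
to go tool mm [-1.8  1.  24.7]
rotvec to go [ 0.04 -0.05  0.11]
hub [ 0.5623 -0.047   0.06  ] [ 0.5652 -0.0464  0.06  ]
```

Request:
{"method": "send_rows", "body": {"steps": [{"slide": [-1.8, 1, 10], "rotation": [0, 0, 0.1], "hand": 0}, {"slide": [0, 0, 12], "rotation": [0, 0, 0], "hand": 0}, {"slide": [0, 0, 4], "rotation": [0, 0, 0], "hand": 0}, {"slide": [0, 0, 0], "rotation": [0, 0, 0], "hand": 0}, {"slide": [0, 0, 0], "rotation": [0, 0, 0], "hand": 0}]}}

```text
clock: 10.25
tcp_pos: [0.5686, -0.0004, 0.0837]
tool_rot: [[-0.992, 0.126, -0.001], [0.126, 0.992, 0.001], [0.001, 0.001, -1.0]]
force: [1.1, 0.2, 0.1]
width: 0.0001
gripper_force: 0.0
```

Request:
{"method": "send_rows", "body": {"steps": [{"slide": [0, 0, 1.5], "rotation": [0, 0, 0], "hand": 0}, {"slide": [0, 0, 0], "rotation": [0, 0, 0], "hand": 0}]}}

```text
clock: 10.45
tcp_pos: [0.5687, -0.0005, 0.0824]
tool_rot: [[-0.992, 0.126, 0.0], [0.126, 0.992, 0.001], [0.0, 0.001, -1.0]]
force: [-0.7, -0.3, -0.2]
width: -0.0001
gripper_force: 0.0
```

Request:
{"method": "send_rows", "body": {"steps": [{"slide": [0, 0, 1.5], "rotation": [0, 0, 0], "hand": 0}, {"slide": [0, 0, 0], "rotation": [0, 0, 0], "hand": 0}]}}

```text
clock: 10.65
tcp_pos: [0.5686, -0.0005, 0.0807]
tool_rot: [[-0.992, 0.126, -0.0], [0.126, 0.992, 0.001], [0.0, 0.001, -1.0]]
force: [0.2, 0.4, 1.3]
width: 0.0001
gripper_force: 0.0
```

Request:
{"method": "send_rows", "body": {"steps": [{"slide": [0, 0, 1.2], "rotation": [0, 0, 0], "hand": 0}, {"slide": [0, 0, 0], "rotation": [0, 0, 0], "hand": 0}]}}

```text
clock: 10.85
tcp_pos: [0.5686, -0.0004, 0.0794]
tool_rot: [[-0.992, 0.126, -0.0], [0.126, 0.992, 0.001], [0.001, 0.001, -1.0]]
force: [-0.7, -0.0, -0.2]
width: 0.0
gripper_force: 0.0
```

Request:
{"method": "send_rows", "body": {"steps": [{"slide": [0, 0, 1.3], "rotation": [0, 0, 0], "hand": 0}, {"slide": [0, 0, 0], "rotation": [0, 0, 0], "hand": 0}]}}

```text
clock: 11.05
tcp_pos: [0.5686, -0.0004, 0.0781]
tool_rot: [[-0.992, 0.126, -0.0], [0.126, 0.992, 0.001], [0.001, 0.001, -1.0]]
force: [-0.2, 0.1, 0.4]
width: 0.0003
gripper_force: 0.0
```

Request:
{"method": "send_rows", "body": {"steps": [{"slide": [0, 0, 1.3], "rotation": [0, 0, 0], "hand": 0}, {"slide": [0, 0, 0], "rotation": [0, 0, 0], "hand": 0}]}}

```text
clock: 11.25
tcp_pos: [0.5687, -0.0004, 0.0769]
tool_rot: [[-0.992, 0.126, -0.0], [0.126, 0.992, 0.001], [0.0, 0.001, -1.0]]
force: [-0.0, 0.3, 0.2]
width: 0.0004
gripper_force: 0.6
```

Request:
{"method": "send_rows", "body": {"steps": [{"slide": [0, 0, 1.3], "rotation": [0, 0, 0], "hand": 0}, {"slide": [0, 0, 0], "rotation": [0, 0, 0], "hand": 0}]}}

```text
clock: 11.45
tcp_pos: [0.5688, -0.0003, 0.0759]
tool_rot: [[-0.992, 0.126, 0.0], [0.126, 0.992, 0.001], [-0.0, 0.001, -1.0]]
force: [-0.9, 1.5, 4.5]
width: 0.0001
gripper_force: 2.6
```

Contact at 4.5 N. Starting to turn in 10° steps.

Request:
{"method": "send_rows", "body": {"steps": [{"slide": [7.8, -0.7, 0.1], "rotation": [0, 0, 0], "hand": 0}, {"slide": [7.6, -2.0, 0], "rotation": [0, 0, 0], "hand": 0}, {"slide": [7.1, -3.3, 0], "rotation": [0, 0, 0], "hand": 0}]}}

```text
clock: 11.75
tcp_pos: [0.5451, -0.0036, 0.0758]
tool_rot: [[-0.992, 0.126, 0.0], [0.126, 0.992, 0.001], [-0.0, 0.001, -1.0]]
force: [2.3, 1.3, 5.0]
width: 0.0002
gripper_force: 2.5
```

```bash
cat >> h.py <<'E'
def pol():
    s,R=st();a=np.radians(-7.2);d=s["tcp_pos"][:2]-np.array([.563,-.0447])
    x,y=d[0]*np.cos(a)+d[1]*np.sin(a),-d[0]*np.sin(a)+d[1]*np.cos(a)
    th=np.degrees(np.arctan2(y,x))%360;print("rad",round(np.hypot(x,y)*1000,1),"theta",round(th,1));fixrot(172.8);return x,y
def mark():
    x0=np.array([.563,-.0447])
    for n,roi in(("top",(295,170,385,255)),("side",(320,235,404,300))):
        im=r.grab_frame(n);hsv=cv2.cvtColor(im,cv2.COLOR_RGB2HSV)
        m=cv2.inRange(hsv,(0,110,90),(6,255,255))|cv2.inRange(hsv,(172,110,90),(180,255,255))
        v,u=np.nonzero(m)
        P=np.array([ray(n,q,.0545)[:2]-x0 for q in zip(u,v)]).reshape(-1,2);rr=np.hypot(*P.T);P=P[(rr>.012)&(rr<.071)]
        if len(P)>8:
            c=P.mean(0);dv=cv2.fitLine(P.astype(np.float32),2,0,1e-4,1e-4).ravel()[:2];dv*=np.sign(dv@c)
            f=lambda w:round((np.degrees(np.arctan2(w[1],w[0]))+7.2+180)%360-180,1)
            print(n,len(P),"mark by centroid",f(c),"by line",f(dv),"r",(np.hypot(*P.T).min()*1000).round(),(np.hypot(*P.T).max()*1000).round())
        else: print(n,"mark hidden",len(P))
E
python3 - <<'E'
from h import *
pol();mark()
E
```

```text
t 11.75 tcp [ 0.5451 -0.0036  0.0758] yaw 172.79 tilt [0.0004 0.0008] F [2.3  1.26 4.99] w 0.0002 gf 2.4742365366546437
rad 44.8 theta 120.8
rotvec to go [ 0.05  0.02 -0.01]
top mark hidden 0
side 33 mark by centroid -8.8 by line -9.0 r 24.0 70.0
```

The wheel follows, now at about -9°. Continuing.

Request:
{"method": "send_rows", "body": {"steps": [{"slide": [6.4, -4.5, 0], "rotation": [0, 0, 0], "hand": 0}, {"slide": [5.5, -5.5, 0], "rotation": [0, 0, 0], "hand": 0}, {"slide": [4.5, -6.4, 0], "rotation": [0, 0, 0], "hand": 0}, {"slide": [3.3, -7.1, 0], "rotation": [0, 0, 0], "hand": 0}]}}

```text
clock: 12.25
tcp_pos: [0.5223, -0.0245, 0.0758]
tool_rot: [[-0.992, 0.126, -0.0], [0.126, 0.992, 0.001], [0.0, 0.001, -1.0]]
force: [1.6, 1.8, 5.8]
width: -0.0002
gripper_force: 2.5
```

```bash
python3 - <<'E'
from h import *
pol();mark()
E
```

```text
t 12.25 tcp [ 0.5223 -0.0245  0.0758] yaw 172.79 tilt [-0.0001  0.0012] F [1.59 1.8  5.82] w -0.0002 gf 2.536694932496175
rad 45.5 theta 160.8
rotvec to go [ 0.07 -0.01 -0.01]
top mark hidden 0
side 34 mark by centroid 26.4 by line 27.4 r 24.0 69.0
```

Request:
{"method": "send_rows", "body": {"steps": [{"slide": [2.0, -7.6, 0], "rotation": [0, 0, 0], "hand": 0}, {"slide": [0.7, -7.8, 0], "rotation": [0, 0, 0], "hand": 0}, {"slide": [-0.7, -7.8, 0], "rotation": [0, 0, 0], "hand": 0}, {"slide": [-2.0, -7.6, 0], "rotation": [0, 0, 0], "hand": 0}]}}

```text
clock: 12.75
tcp_pos: [0.5182, -0.055, 0.0756]
tool_rot: [[-0.992, 0.126, -0.001], [0.126, 0.992, 0.002], [0.001, 0.001, -1.0]]
force: [0.6, 2.3, 6.0]
width: -0.0
gripper_force: 2.7
```

Request:
{"method": "send_rows", "body": {"steps": [{"slide": [-3.3, -7.1, 0], "rotation": [0, 0, 0], "hand": 0}, {"slide": [-4.5, -6.4, 0], "rotation": [0, 0, 0], "hand": 0}, {"slide": [-5.5, -5.5, 0], "rotation": [0, 0, 0], "hand": 0}, {"slide": [-6.4, -4.5, 0], "rotation": [0, 0, 0], "hand": 0}]}}

```text
clock: 13.15
tcp_pos: [0.5344, -0.0809, 0.0755]
tool_rot: [[-0.992, 0.126, -0.002], [0.126, 0.992, 0.001], [0.002, 0.001, -1.0]]
force: [-0.9, 1.4, 6.8]
width: 0.0001
gripper_force: 3.1
```

```bash
python3 - <<'E'
from h import *
pol();mark()
E
```

```text
t 13.15 tcp [ 0.5344 -0.0809  0.0755] yaw 172.76 tilt [-0.002   0.0014] F [-0.89  1.38  6.84] w 0.0001 gf 3.1036601099185646
rad 46.1 theta 238.9
rotvec to go [ 0.06 -0.12 -0.04]
top 26 mark by centroid 95.8 by line 97.0 r 37.0 66.0
side mark hidden 0
```

Request:
{"method": "send_rows", "body": {"steps": [{"slide": [-7.1, -3.0, -0.3], "rotation": [0, 0, 0], "hand": 0}, {"slide": [-7.6, -1.7, 0], "rotation": [0, 0, 0], "hand": 0}, {"slide": [-7.8, -0.4, 0], "rotation": [0, 0, 0], "hand": 0}, {"slide": [-7.8, 0.9, 0], "rotation": [0, 0, 0], "hand": 0}]}}

```text
clock: 13.65
tcp_pos: [0.5639, -0.0892, 0.0757]
tool_rot: [[-0.992, 0.126, -0.002], [0.126, 0.992, 0.0], [0.002, 0.0, -1.0]]
force: [-1.9, -1.0, 6.0]
width: -0.0001
gripper_force: 2.9
```

Request:
{"method": "send_rows", "body": {"steps": [{"slide": [-7.6, 2.0, 0], "rotation": [0, 0, 0], "hand": 0}, {"slide": [-7.1, 3.3, 0], "rotation": [0, 0, 0], "hand": 0}, {"slide": [-6.4, 4.5, 0], "rotation": [0, 0, 0], "hand": 0}, {"slide": [-5.5, 5.5, 0], "rotation": [0, 0, 0], "hand": 0}]}}

```text
clock: 14.05
tcp_pos: [0.5927, -0.0774, 0.0757]
tool_rot: [[-0.992, 0.127, -0.002], [0.127, 0.992, -0.0], [0.002, -0.0, -1.0]]
force: [-0.5, -2.1, 5.5]
width: 0.0
gripper_force: 2.8
```

```bash
python3 - <<'E'
from h import *
pol();mark()
E
```

```text
t 14.05 tcp [ 0.5927 -0.0774  0.0757] yaw 172.73 tilt [-0.0017 -0.    ] F [-0.48 -2.08  5.47] w 0.0 gf 2.8169704086030833
rad 44.2 theta 319.4
rotvec to go [-0.01 -0.09 -0.07]
top mark hidden 0
side 32 mark by centroid 167.3 by line 168.1 r 22.0 65.0
```

Request:
{"method": "send_rows", "body": {"steps": [{"slide": [-4.5, 6.4, 0], "rotation": [0, 0, 0], "hand": 0}, {"slide": [-3.5, 7.1, 0], "rotation": [0, 0, 0], "hand": 0}, {"slide": [-2.2, 7.6, 0], "rotation": [0, 0, 0], "hand": 0}, {"slide": [-0.9, 7.8, 0], "rotation": [0, 0, 0], "hand": 0}]}}

```text
clock: 14.55
tcp_pos: [0.6075, -0.05, 0.0758]
tool_rot: [[-0.992, 0.126, -0.001], [0.126, 0.992, -0.0], [0.001, -0.0, -1.0]]
force: [-0.3, -2.5, 5.7]
width: -0.0001
gripper_force: 2.6
```

Request:
{"method": "send_rows", "body": {"steps": [{"slide": [0.7, 7.8, 0], "rotation": [0, 0, 0], "hand": 0}, {"slide": [2.0, 7.6, 0], "rotation": [0, 0, 0], "hand": 0}, {"slide": [3.3, 7.1, 0], "rotation": [0, 0, 0], "hand": 0}, {"slide": [4.5, 6.4, 0], "rotation": [0, 0, 0], "hand": 0}]}}

```text
clock: 14.95
tcp_pos: [0.6009, -0.0198, 0.076]
tool_rot: [[-0.992, 0.126, -0.0], [0.126, 0.992, 0.0], [0.0, 0.0, -1.0]]
force: [0.8, -1.4, 4.4]
width: 0.0
gripper_force: 2.4
```

```bash
python3 - <<'E'
from h import *
pol();mark()
E
```

```text
t 14.95 tcp [ 0.6009 -0.0198  0.076 ] yaw 172.75 tilt [-0.0003  0.0001] F [ 0.82 -1.43  4.42] w 0.0 gf 2.405082603381743
rad 45.4 theta 40.4
rotvec to go [ 0.   -0.02 -0.05]
top mark hidden 0
side 32 mark by centroid -115.1 by line -116.9 r 23.0 60.0
```

Request:
{"method": "send_rows", "body": {"steps": [{"slide": [5.5, 5.5, 0.2], "rotation": [0, 0, 0], "hand": 0}, {"slide": [6.4, 4.5, 0], "rotation": [0, 0, 0], "hand": 0}, {"slide": [7.1, 3.3, 0], "rotation": [0, 0, 0], "hand": 0}, {"slide": [7.6, 2.0, 0], "rotation": [0, 0, 0], "hand": 0}]}}

```text
clock: 15.45
tcp_pos: [0.5767, -0.001, 0.0758]
tool_rot: [[-0.992, 0.126, 0.0], [0.126, 0.992, 0.001], [-0.0, 0.001, -1.0]]
force: [0.3, -0.1, 4.8]
width: -0.0001
gripper_force: 2.5
```

Request:
{"method": "send_rows", "body": {"steps": [{"slide": [7.8, 0.7, 0], "rotation": [0, 0, 0], "hand": 0}, {"slide": [7.8, -0.7, 0], "rotation": [0, 0, 0], "hand": 0}, {"slide": [7.6, -2.0, 0], "rotation": [0, 0, 0], "hand": 0}, {"slide": [7.1, -3.3, 0], "rotation": [0, 0, 0], "hand": 0}]}}

```text
clock: 15.85
tcp_pos: [0.5458, -0.0024, 0.0758]
tool_rot: [[-0.992, 0.125, 0.0], [0.125, 0.992, 0.001], [0.0, 0.001, -1.0]]
force: [2.1, 0.3, 5.9]
width: -0.0
gripper_force: 2.5
```

```bash
python3 - <<'E'
from h import *
pol();mark()
E
```

```text
t 15.85 tcp [ 0.5458 -0.0024  0.0758] yaw 172.79 tilt [0.0001 0.0013] F [2.1  0.32 5.92] w -0.0 gf 2.4812286635278724
rad 45.7 theta 119.4
rotvec to go [ 0.07 -0.   -0.01]
top 18 mark by centroid -49.3 by line -46.1 r 53.0 69.0
side 38 mark by centroid -44.8 by line -46.0 r 24.0 69.0
```

Request:
{"method": "send_rows", "body": {"steps": [{"slide": [6.4, -4.5, 0], "rotation": [0, 0, 0], "hand": 0}, {"slide": [5.5, -5.5, 0], "rotation": [0, 0, 0], "hand": 0}, {"slide": [4.5, -6.4, 0], "rotation": [0, 0, 0], "hand": 0}, {"slide": [0, 0, 0], "rotation": [0, 0, 0], "hand": 0}]}}

```text
clock: 16.35
tcp_pos: [0.5267, -0.0173, 0.0757]
tool_rot: [[-0.992, 0.126, -0.001], [0.126, 0.992, 0.001], [0.001, 0.0, -1.0]]
force: [-0.2, -0.9, 5.1]
width: -0.0002
gripper_force: 2.8
```

```bash
python3 - <<'E'
from h import *
pol();mark()
im=r.grab_frame("side");cv2.imwrite("pics/s5.png",cv2.resize(im[225:305,310:430,::-1],None,fx=6,fy=6,interpolation=cv2.INTER_CUBIC))
E
```

```text
t 16.35 tcp [ 0.5267 -0.0173  0.0757] yaw 172.74 tilt [-0.0011  0.0006] F [-0.24 -0.92  5.14] w -0.0002 gf 2.8307532364851795
rad 45.5 theta 150.2
rotvec to go [ 0.03 -0.07 -0.06]
top mark hidden 0
side 32 mark by centroid -18.6 by line -19.8 r 24.0 69.0
```

View pics/s5.png

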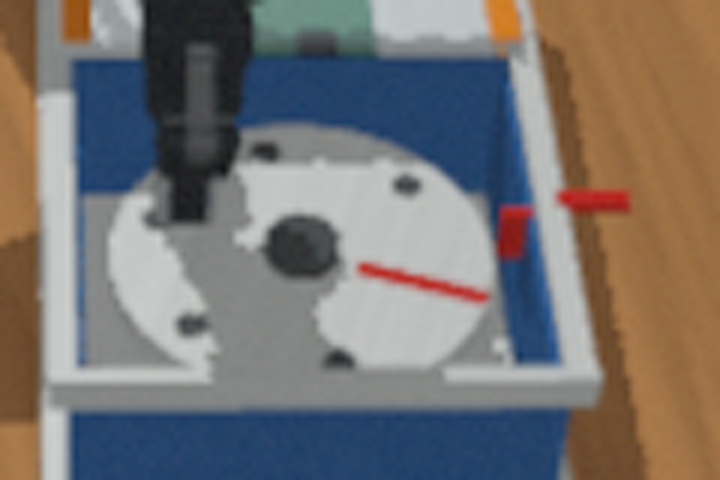

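The side crop shows the mark from (360,267) to (487,297), still about 19° short of the pointer at (513,232).

Request:
{"method": "send_rows", "body": {"steps": [{"slide": [3.3, -7.1, 0], "rotation": [0, 0, 0], "hand": 0}, {"slide": [1.2, -3.8, 0], "rotation": [0, 0, 0], "hand": 0}, {"slide": [0, 0, 0], "rotation": [0, 0, 0], "hand": 0}]}}

```text
clock: 16.8
tcp_pos: [0.5213, -0.0273, 0.0757]
tool_rot: [[-0.992, 0.126, -0.001], [0.126, 0.992, 0.001], [0.001, 0.001, -1.0]]
force: [-0.2, -1.0, 6.2]
width: 0.0003
gripper_force: 2.8
```

```bash
python3 - <<'E'
from h import *
pol();mark()
# calibrate: where must the mark lie at angle 0 in image, from measured red pointer inner tip
for n in("side","top"):
    for rr in(.02,.068):
        a=np.radians(-7.2);print(n,rr,proj(n,[.563+rr*np.cos(a),-.0447+rr*np.sin(a),.0545]).round(1))
E
```

```text
t 16.8 tcp [ 0.5213 -0.0273  0.0757] yaw 172.75 tilt [-0.0009  0.0011] F [-0.23 -0.97  6.19] w 0.0003 gf 2.817308790399693
rad 45.2 theta 164.6
rotvec to go [ 0.06 -0.06 -0.05]
top mark hidden 0
side 36 mark by centroid -5.4 by line -6.0 r 24.0 70.0
side 0.02 [368.1 266.8]
side 0.068 [390.1 266.7]
top 0.02 [336.3 205. ]
top 0.068 [338.6 186.1]
```

Request:
{"method": "send_rows", "body": {"steps": [{"slide": [0.8, -3.5, 0], "rotation": [0, 0, 0], "hand": 0}, {"slide": [0, 0, 0], "rotation": [0, 0, 0], "hand": 0}, {"slide": [0, 0, -5], "rotation": [0, 0, 0], "hand": 0}, {"slide": [0, 0, -35], "rotation": [0, 0, 0], "hand": 0}, {"slide": [0, 30, -40], "rotation": [0, 0, 0], "hand": 0}, {"slide": [0, 50, 0], "rotation": [0, 0, 0], "hand": 0}, {"slide": [0, 50, 0], "rotation": [0, 0, 0], "hand": 0}, {"slide": [0, 30, 0], "rotation": [0, 0, 0], "hand": 20}]}}

```text
clock: 17.7
tcp_pos: [0.5404, 0.1309, 0.1559]
tool_rot: [[-0.992, 0.125, -0.001], [0.125, 0.992, 0.001], [0.001, 0.001, -1.0]]
force: [0.7, -0.9, -1.2]
width: 0.0134
gripper_force: 0.0
```

```bash
python3 - <<'E'
from h import *
pol();mark()
im=r.grab_frame("top");cv2.imwrite("pics/t6.png",cv2.resize(im[155:265,280:400,::-1],None,fx=5,fy=5,interpolation=cv2.INTER_CUBIC))
E
```

```text
t 17.7 tcp [0.5404 0.1309 0.1559] yaw 172.84 tilt [-0.0009  0.0013] F [ 0.71 -0.89 -1.15] w 0.0134 gf 0.0
rad 177.1 theta 104.5
rotvec to go [ 0.07 -0.06  0.04]
top 53 mark by centroid -3.0 by line -2.1 r 23.0 71.0
side 34 mark by centroid 0.3 by line -2.8 r 24.0 70.0
```

View pics/t6.png

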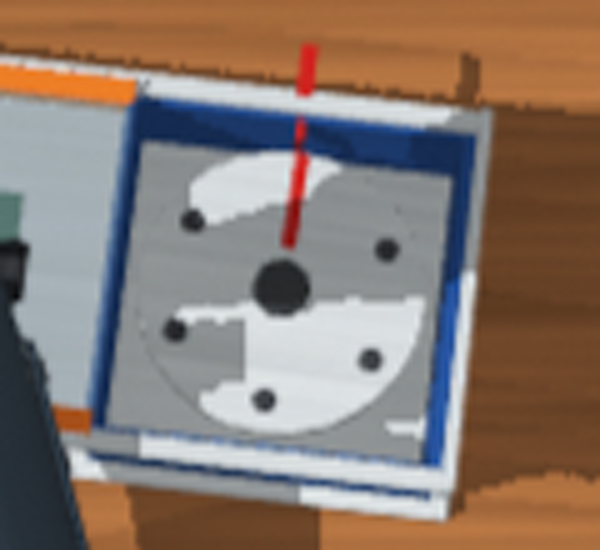

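The top crop shows the mark, (290,245)–(303,155), nearly in line with the pointer at (303,118). It is about 2° short by line fits in both views, so I make one small touch-up.

Request:
{"method": "send_rows", "body": {"steps": [{"slide": [-14, -42, 0], "rotation": [0, 0, 0], "hand": 0}, {"slide": [-15, -42, 0], "rotation": [0, 0, 0], "hand": 0}, {"slide": [-15.4, -42.4, 0], "rotation": [0, 0, 0], "hand": 0}, {"slide": [0, 0, 25], "rotation": [0, 0, 0], "hand": 0}, {"slide": [0, 0, 30], "rotation": [0, 0, 0], "hand": 0}, {"slide": [0, 0, 16], "rotation": [0, 0, 0], "hand": 0}, {"slide": [0, 0, 4], "rotation": [0, 0, 0], "hand": 0}, {"slide": [0, 0, 0], "rotation": [0, 0, 0], "hand": 0}]}}

```text
clock: 18.65
tcp_pos: [0.5683, -0.0034, 0.0802]
tool_rot: [[-0.992, 0.127, -0.002], [0.127, 0.992, 0.001], [0.002, 0.0, -1.0]]
force: [0.5, 0.2, 0.4]
width: -0.0
gripper_force: 0.0
```

Request:
{"method": "send_rows", "body": {"steps": [{"slide": [0, 0, 0], "rotation": [0, 0, 0], "hand": 0}]}}

```text
clock: 18.75
tcp_pos: [0.5695, -0.003, 0.0816]
tool_rot: [[-0.992, 0.126, 0.001], [0.126, 0.992, 0.001], [-0.001, 0.001, -1.0]]
force: [1.2, 0.2, 0.1]
width: 0.0002
gripper_force: 0.0
```

```bash
python3 - <<'E'
from h import *
pol();togo([.5686,-.0001,.0758])
E
```

```text
t 18.75 tcp [ 0.5695 -0.003   0.0816] yaw 172.75 tilt [0.0006 0.0008] F [1.16 0.24 0.13] w 0.0002 gf 0.0
rad 42.2 theta 88.4
rotvec to go [ 0.05  0.03 -0.05]
t 18.75 tcp [ 0.5695 -0.003   0.0816] yaw 172.75 tilt [0.0006 0.0008] F [1.16 0.24 0.13] w 0.0002 gf 0.0
to go tool mm [1.2 2.7 5.8]
```

Request:
{"method": "send_rows", "body": {"steps": [{"slide": [0, 2.7, 2], "rotation": [0, 0, 0], "hand": 0}, {"slide": [0, 0, 1.5], "rotation": [0, 0, 0], "hand": 0}, {"slide": [0, 0, 1.0], "rotation": [0, 0, 0], "hand": 0}, {"slide": [0, 0, 0], "rotation": [0, 0, 0], "hand": 0}]}}

```text
clock: 19.15
tcp_pos: [0.5698, 0.0003, 0.0765]
tool_rot: [[-0.992, 0.125, 0.001], [0.125, 0.992, 0.001], [-0.0, 0.001, -1.0]]
force: [-0.1, 0.3, 3.1]
width: -0.0001
gripper_force: 1.5
```

Request:
{"method": "send_rows", "body": {"steps": [{"slide": [0, 0, 0.5], "rotation": [0, 0, 0], "hand": 0}, {"slide": [1.0, 0, 0], "rotation": [0, 0, 0], "hand": 0}, {"slide": [0.9, 0, 0], "rotation": [0, 0, 0], "hand": 0}, {"slide": [0, 0, 0], "rotation": [0, 0, 0], "hand": 0}]}}

```text
clock: 19.55
tcp_pos: [0.568, 0.0004, 0.076]
tool_rot: [[-0.992, 0.126, 0.001], [0.126, 0.992, 0.001], [-0.001, 0.001, -1.0]]
force: [0.9, 1.7, 5.0]
width: -0.0004
gripper_force: 2.6
```

Request:
{"method": "send_rows", "body": {"steps": [{"slide": [0, 0, -5], "rotation": [0, 0, 0], "hand": 0}, {"slide": [0, 0, -35], "rotation": [0, 0, 0], "hand": 0}, {"slide": [0, 0, -40], "rotation": [0, 0, 0], "hand": 0}, {"slide": [0, 40, 0], "rotation": [0, 0, 0], "hand": 20}, {"slide": [0, 40, 0], "rotation": [0, 0, 0], "hand": 45}, {"slide": [0, 40, 0], "rotation": [0, 0, 0], "hand": 45}, {"slide": [0, 0, 0], "rotation": [0, 0, 0], "hand": 45}, {"slide": [0, 0, 0], "rotation": [0, 0, 0], "hand": 45}]}}

```text
clock: 20.35
tcp_pos: [0.582, 0.1197, 0.1552]
tool_rot: [[-0.992, 0.124, -0.002], [0.124, 0.992, -0.0], [0.002, -0.0, -1.0]]
force: [-0.1, -0.2, 0.4]
width: 0.0451
gripper_force: 0.0
```

```bash
python3 - <<'E'
from h import *
pol();mark();togo([.5826,.1207,.1145])
E
```

```text
t 20.35 tcp [0.582  0.1197 0.1552] yaw 172.87 tilt [-0.0021 -0.0002] F [-0.12 -0.16  0.35] w 0.0451 gf 0.0
rad 165.5 theta 90.6
rotvec to go [-0.03 -0.12  0.07]
top 51 mark by centroid -1.1 by line -0.6 r 25.0 71.0
side 43 mark by centroid 0.9 by line -0.6 r 24.0 70.0
t 20.45 tcp [0.5821 0.1184 0.1554] yaw 172.75 tilt [-0.0017  0.    ] F [-0.46 -0.04 -0.23] w 0.045 gf 0.0
to go tool mm [-0.2  2.3 40.9]
```

Wheel at about 0° after the full turn. Now grasp the bar and shut the cover.

Request:
{"method": "send_rows", "body": {"steps": [{"slide": [0, 2, 20], "rotation": [0, 0, 0], "hand": 45}, {"slide": [0, 0, 15], "rotation": [0, 0, 0], "hand": 45}, {"slide": [0, 0, 5], "rotation": [0, 0, 0], "hand": 45}, {"slide": [0, 0, 0], "rotation": [0, 0, 0], "hand": 30}, {"slide": [0, 0, 0], "rotation": [0, 0, 0], "hand": 10}, {"slide": [0, 0, 0], "rotation": [0, 0, 0], "hand": 10}, {"slide": [0, 0, 0], "rotation": [0, 0, 0], "hand": 10}, {"slide": [0, 0, 0], "rotation": [0, 0, 0], "hand": 10}], "grip_force": 25}}

```text
clock: 21.25
tcp_pos: [0.5832, 0.1204, 0.1164]
tool_rot: [[-0.992, 0.126, 0.0], [0.126, 0.992, -0.001], [-0.001, -0.001, -1.0]]
force: [-0.5, -5.2, 0.7]
width: 0.0153
gripper_force: 26.8
```

Request:
{"method": "send_rows", "body": {"steps": [{"slide": [0, -10, 0], "rotation": [0, 0, 0], "hand": 10}, {"slide": [0, -20, 0], "rotation": [0, 0, 0], "hand": 10}, {"slide": [0, -20, 0], "rotation": [0, 0, 0], "hand": 10}, {"slide": [0, -20, 0], "rotation": [0, 0, 0], "hand": 10}, {"slide": [0, -20, 0], "rotation": [0, 0, 0], "hand": 10}, {"slide": [0, -20, 0], "rotation": [0, 0, 0], "hand": 10}, {"slide": [0, -20, 0], "rotation": [0, 0, 0], "hand": 10}, {"slide": [0, -20, 0], "rotation": [0, 0, 0], "hand": 10}]}}

```text
clock: 22.05
tcp_pos: [0.5646, -0.028, 0.1164]
tool_rot: [[-0.992, 0.125, 0.002], [0.125, 0.992, 0.002], [-0.001, 0.002, -1.0]]
force: [1.4, 3.3, 1.8]
width: 0.0155
gripper_force: 26.8
```

Request:
{"method": "send_rows", "body": {"steps": [{"slide": [0, -6, 0], "rotation": [0, 0, 0], "hand": 10}, {"slide": [0, -4, 0], "rotation": [0, 0, 0], "hand": 10}, {"slide": [0, -2, 0], "rotation": [0, 0, 0], "hand": 10}, {"slide": [0, -1, 0], "rotation": [0, 0, 0], "hand": 10}]}}

```text
clock: 22.45
tcp_pos: [0.5631, -0.0399, 0.1164]
tool_rot: [[-0.992, 0.125, 0.001], [0.125, 0.992, 0.001], [-0.001, 0.002, -1.0]]
force: [1.5, 2.0, 7.1]
width: 0.0155
gripper_force: 27.5
```

```bash
python3 - <<'E'
from h import *
print(np.round(pol(),4))
E
```

```text
t 22.45 tcp [ 0.5631 -0.0399  0.1164] yaw 172.8 tilt [0.0014 0.0015] F [1.55 2.02 7.12] w 0.0155 gf 27.498133778572083
rad 4.8 theta 95.8
rotvec to go [ 0.1   0.07 -0.  ]
[-0.0005  0.0048]
```

Request:
{"method": "send_rows", "body": {"steps": [{"slide": [0, -2, 0], "rotation": [0, 0, 0], "hand": 10}, {"slide": [0, -2, 0], "rotation": [0, 0, 0], "hand": 10}]}}

```text
clock: 22.65
tcp_pos: [0.5627, -0.0435, 0.1164]
tool_rot: [[-0.992, 0.125, 0.001], [0.125, 0.992, 0.002], [-0.001, 0.002, -1.0]]
force: [1.0, 7.4, 6.6]
width: 0.0152
gripper_force: 27.5
```

Request:
{"method": "send_rows", "body": {"steps": [{"slide": [0, -2, 0], "rotation": [0, 0, 0], "hand": 10}, {"slide": [0, -1, 0], "rotation": [0, 0, 0], "hand": 10}]}}

```text
clock: 22.85
tcp_pos: [0.5626, -0.0438, 0.1164]
tool_rot: [[-0.992, 0.123, 0.002], [0.123, 0.992, 0.008], [-0.001, 0.008, -1.0]]
force: [3.4, 21.2, 5.4]
width: 0.0155
gripper_force: 27.8
```

It is at the stop: travel was about 165 mm and the force 21 N. Relax, release and rise.

Request:
{"method": "send_rows", "body": {"steps": [{"slide": [0, 2.8, 0], "rotation": [0, 0, 0], "hand": 10}, {"slide": [0, 0, 0], "rotation": [0, 0, 0], "hand": 45}, {"slide": [0, 0, 0], "rotation": [0, 0, 0], "hand": 45}, {"slide": [0, 0, 0], "rotation": [0, 0, 0], "hand": 45}, {"slide": [0, 0, -25], "rotation": [0, 0, 0], "hand": 45}, {"slide": [0, 0, -40], "rotation": [0, 0, 0], "hand": 45}, {"slide": [40, 0, -20], "rotation": [0, 0, 0], "hand": 45}, {"slide": [40, 0, 0], "rotation": [0, 0, 0], "hand": 45}]}}

```text
clock: 23.65
tcp_pos: [0.4836, -0.0348, 0.2029]
tool_rot: [[-0.992, 0.126, 0.004], [0.126, 0.992, 0.0], [-0.004, 0.001, -1.0]]
force: [-0.3, 0.5, -0.8]
width: 0.0449
gripper_force: 0.0
```

Request:
{"method": "send_rows", "body": {"steps": [{"slide": [40, 0, 0], "rotation": [0, 0, 0], "hand": 45}, {"slide": [40, 0, 0], "rotation": [0, 0, 0], "hand": 45}, {"slide": [0, 0, 0], "rotation": [0, 0, 0], "hand": 45}, {"slide": [0, 0, 0], "rotation": [0, 0, 0], "hand": 45}]}}

```text
clock: 24.05
tcp_pos: [0.403, -0.0246, 0.2011]
tool_rot: [[-0.992, 0.126, 0.001], [0.126, 0.992, 0.001], [-0.001, 0.001, -1.0]]
force: [0.5, -0.3, 0.2]
width: 0.0453
gripper_force: 0.0
```

```bash
python3 - <<'E'
from h import *
st();mark()
ims=[]
for n,(x0,y0,x1,y1) in(("top",(280,150,400,270)),("side",(305,195,425,315))):
    im=r.grab_frame(n);ims.append(cv2.resize(im[y0:y1,x0:x1,::-1],(400,400),interpolation=cv2.INTER_CUBIC))
cv2.imwrite("pics/f.png",np.hstack(ims))
E
```

```text
t 24.05 tcp [ 0.403  -0.0246  0.2011] yaw 172.77 tilt [0.001  0.0007] F [ 0.52 -0.26  0.21] w 0.0453 gf 0.0
top 14 mark by centroid -1.5 by line -0.1 r 43.0 66.0
side mark hidden 0
```

View pics/f.png

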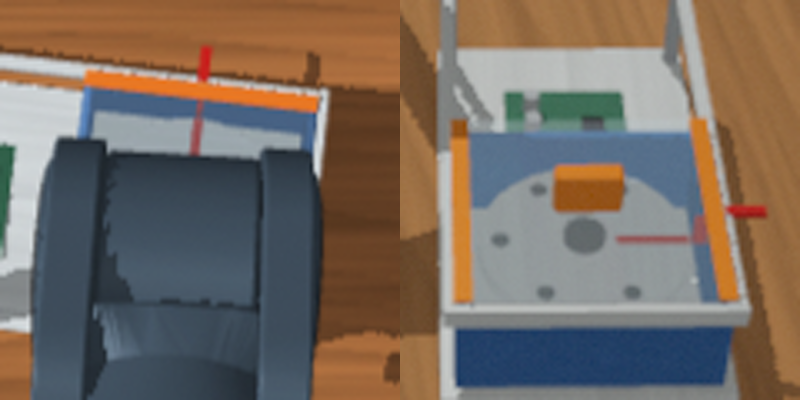

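The final crops show the cover shut against the end wall, the bar over the hub, the mark in line with the pointer, and the arm clear.

```bash
python3 -c "
from plant import r
print(r.job_done())"
```

```text
the job is handed in; nothing more can be done
None
```

The job is handed in at about 24 s: the cover was slid fully open, and the wheel was turned anticlockwise to the pointer and once more all the way round. It stopped within about 1° of the pointer by camera, after a lift and a small touch-up for the last 2°. The highest face force I read was 6.8 N. The cover was then slid fully shut and released, and I did not go near the other things on the desk.

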